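# Stand the picture panel in the display rack

### The job

Put the picture panel that lies on the two books on display: lean it on the brass easel first, picture side up with the sun at the upper edge, and let go so that you can take it by its top edge; then stand it upright in the free slot of the wooden rack, the one with the green felt strip. It should sit fully down on the felt, the right way up, roughly centred along the slot and with its picture facing the same way as the two panels already on show. Do not ram it into the rack, and leave the other panels, the figurines, the mug and the candle where they are.

Things in the scene. Friction and masses are not known exactly. Their poses are not given: they have to be found in the camera images.
- picture: loose flat picture panel, 64 x 130 x 12 mm, white with a landscape on one face (blue sky, green meadow below, orange sun above), about 0.1 kg. Origin: middle of the back face; x points to the picture's upper edge (64 mm side, vertical when on show), y along the 130 mm length, z out of the picture. It starts flat on the books, picture up
- picture_middle (a point): middle of the panel, 6 mm from both faces, axes as picture
- picture_face (a point): middle of the picture face of the panel, axes as picture
- books: fixed pile of two books (red below, blue on top), 190 x 200 mm, top 47 mm above the table. Origin under its centre at table height
- easel: fixed easel: base 100 (x) x 125 (y) x 6 mm and two brass brackets 12 mm wide at y = -47 and +47 mm, open between so a finger can pass. On each a bar 50 mm long slopes at 45 degrees, rising towards +x (it faces its own -x), with a lip at its foot, square to the bar and 18 mm deep, for the lower edge. Origin under its centre at table height
- easel_rest (a point): on the easel, midway between the brackets: the corner line between sloping bars and lips (runs along y), 20 mm to -x of the easel's origin and 55 mm above the table. A leaned panel's lower back edge lies here. Axes as easel
- rack: fixed wooden rack, base 200 (x) x 110 (y) x 12 mm, with three slots along y at x = -60, 0, +60 mm. Each slot is 15 mm wide, between two walls 8 mm thick and 26 mm high above the base, and open at both ends. Its front is its own -x. Origin under its centre at table height
- felt: fixed green felt strip, 13 (x) x 150 (y) x 2 mm, on the floor of the free slot and sticking out at both ends. Origin at the centre of its underside (12 mm above the table), axes as the rack's: x across the slot, the front is -x, y along it
- shown_a: loose panel of the same size standing in another slot (yellow and brown picture facing the rack's -x). Origin at the centre of its lower edge, z up, x through its thickness
- shown_b: loose panel of the same size standing in the third slot (dark blue and violet picture facing the rack's -x). Origin at the centre of its lower edge, z up, x through its thickness
- figurine_a: loose bronze figurine, 44 mm across, 65 mm high. Origin under its centre
- figurine_b: a second figurine, like the first
- mug: loose blue mug, 80 mm across, 85 mm high. Origin under its centre
- candle: loose candle jar of amber glass, 60 mm across, 70 mm high. Origin under its centre

How it is judged:
On the way:
1. the picture panel leans on the easel, picture side up and sun at the upper edge, let go (distance between picture_middle and easel below 0.11 m and angle between picture's own z axis and vertical between 0.55 and 1.05 rad and angle between picture's own x axis and vertical between 0.5 and 1.1 rad and contact force between picture and easel above 0.1 N and contact force between the fingers and picture below 0.05 N and linear speed of picture below 0.02 m/s), for 0.2 s.
At the end, for the whole second after the job is handed in: the picture panel stands in the slot with the green felt: down on the felt (within about 4 mm), upright and in line with the slot within about 10 degrees, the sun edge up, picture towards the rack's front (-x), centred along the slot within 20 mm, at rest and released (x of picture_middle in the frame of felt between -0.005 and 0.005 m and y of picture_middle in the frame of felt between -0.02 and 0.02 m and z of picture_middle in the frame of felt between 0.029 and 0.038 m and x of picture_face in the frame of felt below -0.002 m and angle between picture's own x axis and vertical below 0.17 rad and angle between the y axis of picture and the y axis of felt, either way round below 0.17 rad and linear speed of picture below 0.02 m/s and angular speed of picture below 0.2 rad/s and contact force between the fingers and picture below 0.1 N); the robot touches nothing.
It fails at once if another panel, a figurine, the mug or the candle is moved by more than 20 mm (distance of any of shown_a, shown_b, figurine_a, figurine_b, mug, candle from where it was at the start of the episode above 0.02 m).
It fails at once if the panel is rammed into the rack or onto the felt (over 45 N) (contact force between picture and rack above 45 N or contact force between picture and felt above 45 N).
It also fails if it takes over 64 s, if anything falls off the work surface, if the arm or the gripper's body presses on something with over 40 N, if the wrist force passes 120 N, or if a joint passes its speed limit or range.

### The arm

A 7-joint arm with a two-finger parallel gripper is mounted at the origin on the work surface. World frame = base frame: x ahead of the robot, y to its left, z up, the work surface at z = 0. Lengths are in m, angles in rad, forces in N, time in s.
With the tool pointing down it reaches from about 0.425 to 0.825 m from the base axis. Payload 3.6 kg.
Tool frame: the origin (TCP) lies at the very end of the fingers, on their centre line; the grasp point (between the pads) lies bot.grip_depth behind it (bot.grip_depth is the distance from the TCP to the grasp point, in m); z points along the fingers, y is the line along which they close (so a half turn about z gives the same grasp; the last joint's range is limited). The gripper opens to 85 mm and grips with 20 to 120 N. Pads are 22 mm wide; open, the fingers measure 114 mm over their backs; the gripper's body (76 mm by 85 mm) begins 54 mm behind the grasp point. The pads swing forward as they close: fully open they stand 13 mm farther back than shut.
Start: joints at [-1.292, 0.615, -0.013, 1.423, 0.008, 1.103, -0.04], TCP at [0.196, 0.62, 0.231] pointing down, gripper open.
Joint ranges: [-3.12, 3.12], [-0.3, 2.06], [-1.34, 1.32], [0.26, 2.42], [-1.36, 4.5], [0.01, 1.98], [-2.84, 2.84]. Speed limits (rad/s): [2.79, 2.79, 3.14, 3.14, 3.14, 3.14, 3.14].

### API

Orientations are given as a unit quaternion [w, x, y, z].
In Python, from cell import status, optics, job, bot gives the robot as it stands.
- The arm moves only by the tool apply_moves, never from a script. Its argument "motion" is a list of rows, each an object with "dp": the shift along the world's x, y, z in cm, a list of three; "rotation": the turn, a rotation vector about the world's x, y, z in degrees, a list of three; "grip": the finger opening in cm, from 0 to 8.54. A call has 1 to 12 rows; each row is the pose to reach, as a shift and turn from the pose commanded when the call began; what a row does not reach only later rows make up. A row lasts 1/12 s, in which the tool goes at most 41.7 mm and 7.16 degrees, less where a joint would pass 70% of its speed; a pose out of reach is approached as far as the arm can. A call with a gripper value outside its range is refused whole. The fingers move at their own pace and stop on an object; "newtons" is the grip in N (left out, the last holds). Time passes only in rows, so rows that repeat a pose let the fingers close. It gives the time, the measured TCP pose, the force, the opening and the grip force at its end, in the units of the state.
- status.get_state(): the state, without advancing time (a new reading comes with each control period).
- optics.read_camera(name): name is "scene" or "top"; returns a dict with "pixels" (400x640x3 uint8, red, green, blue), "camera_matrix" (3x3 intrinsics, pixels), "k1" (the pictures are not rectified: a ray, as slopes to the right and down, at radius r is drawn at 1 + k1 r^2 times it, then the intrinsics apply), "eye" and "orientation" of the camera in the world. Camera axes: x right, y up, looking along -z (the intrinsics and any distortion apply to the point x, -y, -z); pixel columns grow to the right and rows downward; lengths in m; the calibration is good to about 2 mm. A picture is of the moment at which its call begins. There is no depth.
- job.job_done(): hands the job in; it is judged then, once.
The state is a dict: "time": time; "qpos": joint angles; "joint_vel": joint speeds; "effort": joint torques, N m; "eef_pos": TCP position; "tcp_rot": TCP orientation; "ft_force": force on the tool from outside, world axes, zero at the start; "torque": the same for the moment, N m; "grip_width": opening from 0.0 (shut) to 1.0 (fully open); "finger_force": force on a finger pad.
Only numpy, scipy, OpenCV 4.12 (cv2) and the standard library are available. Lean on these libraries where they do the work, as an engineer would, in place of code of your own. Each camera call takes 0.05 s, during which the arm holds its last target. There are 200 camera calls.

## Working session

There is one attempt and no reset: what is moved stays moved. The work goes in short steps, Python scripts to look and compute and a tool call to move; the robot and the scene stay as the last step left them, time stands still between calls to the robot, and variables do not carry over. Pictures are saved under pics/ and viewed, at most 10 in all, crops included, and the job is handed in when it is done.

Besides the shell and the picture viewer there is one more tool, called after "Request:" by a JSON object that holds its "method" and its "body", one argument or row to a line. apply_moves: Moves the arm, as the interface text tells. Its arguments: {"type":"object","properties":{"motion":{"type":"array","items":{"type":"object","properties":{"dp":{"type":"array","items":{"type":"number"}},"rotation":{"type":"array","items":{"type":"number"}},"grip":{"type":"number"}}}},"newtons":{"type":"number"}},"required":["motion"]}

```bash
ls; mkdir -p pics
cat > h.py <<'E'
import numpy as np,cv2
from scipy.spatial.transform import Rotation as R
from cell import status,optics,job,bot
def cam(n,save=None):
    d=optics.read_camera(n)
    if save: cv2.imwrite('pics/'+save,d['pixels'][:,:,::-1])
    return d
def Rq(q): return R.from_quat([q[1],q[2],q[3],q[0]])
def ray(d,u,v):
    K=np.array(d['camera_matrix']);p=np.array([(u-K[0,2])/K[0,0],(v-K[1,2])/K[1,1]])
    q=p.copy()
    for _ in range(20): q=p/(1+d['k1']*(q@q))
    return Rq(d['orientation']).apply([q[0],-q[1],-1])
def at(d,u,v,z):
    r=ray(d,u,v);e=np.array(d['eye']);return e+r*(z-e[2])/r[2]
def proj(d,P):
    P=np.atleast_2d(P)
    c=Rq(d['orientation']).inv().apply(P-np.array(d['eye']))
    x=c[:,0]/-c[:,2];y=-c[:,1]/-c[:,2];f=1+d['k1']*(x*x+y*y)
    K=np.array(d['camera_matrix']);return np.c_[K[0,0]*x*f+K[0,2],K[1,1]*y*f+K[1,2]]
E
python3 - <<'E'
from h import *
import pickle
for n in('scene','top'):
    d=cam(n,n+'0.png');pickle.dump(dict(d),open(n+'0.pkl','wb'));print(n,d['eye'],d['orientation'],d['camera_matrix'],d['k1'])
print(status.get_state(),bot.grip_depth)
E
```

```text
pics
scene [ 1.22958446 -0.10447924  0.71072614] [0.69115679 0.29675361 0.24794052 0.61054491] [[374.9120997    0.         311.95545911]
 [  0.         374.9120997  195.12139927]
 [  0.           0.           1.        ]] 0.022776319364471657
top [ 4.28883513e-01 -5.92804995e-04  1.06113874e+00] [ 0.71003543  0.06611391 -0.05128268 -0.69917717] [[415.63734955   0.         320.09387683]
 [  0.         415.63734955 194.3294728 ]
 [  0.           0.           1.        ]] -0.02902871893278142
{'time': 0.1, 'qpos': array([-1.29150458,  0.61581044, -0.01262135,  1.42480482,  0.00810226,
        1.10340729, -0.04044664]), 'joint_vel': array([-1.69844989e-04, -2.93372116e-03, -2.33533122e-04, -3.13775957e-03,
        7.79960026e-04,  8.41285612e-05, -1.92024827e-03]), 'effort': array([ 1.85535413e-03, -4.70381713e+01,  2.60540480e-01, -1.71570039e+01,
        1.01438953e-02,  5.90184995e-03, -4.78848449e-06]), 'eef_pos': array([0.19545275, 0.61916371, 0.23023989]), 'tcp_rot': array([-1.66079976e-04,  1.52288748e-01,  9.88335328e-01, -1.17823167e-03]), 'ft_force': array([-1.26850059,  0.41113729,  0.04826953]), 'torque': array([-0.00943199, -0.00940588,  0.05260604]), 'finger_force': 0.0, 'grip_width': 0.9975165311146078} 0.0187
```

View pics/top0.png

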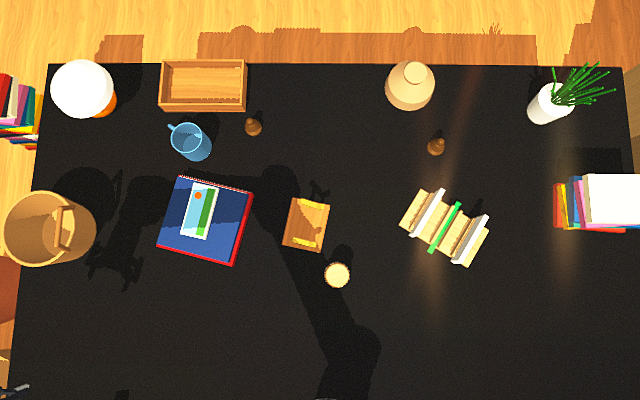

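View pics/scene0.png

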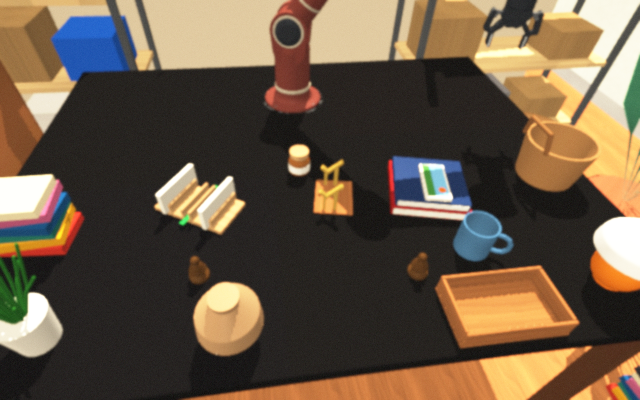

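Top view: books at (205,220), with the panel at (199,210); easel at (306,224); rack at (444,228), with felt along (430,250)-(460,203). I'll zoom in on these three.

Run:
```python
import cv2,numpy as np
t=cv2.imread('pics/top0.png');s=cv2.imread('pics/scene0.png')
def c(i,u,v,w=100,h=75): return cv2.resize(i[v:v+h,u:u+w],(400,300),interpolation=cv2.INTER_CUBIC)
m=np.vstack([np.hstack([c(t,155,172),c(t,262,182)]),np.hstack([c(t,395,183),c(s,150,160)])])
cv2.imwrite('pics/m1.png',m)
```

```text
(no output)
```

View pics/m1.png

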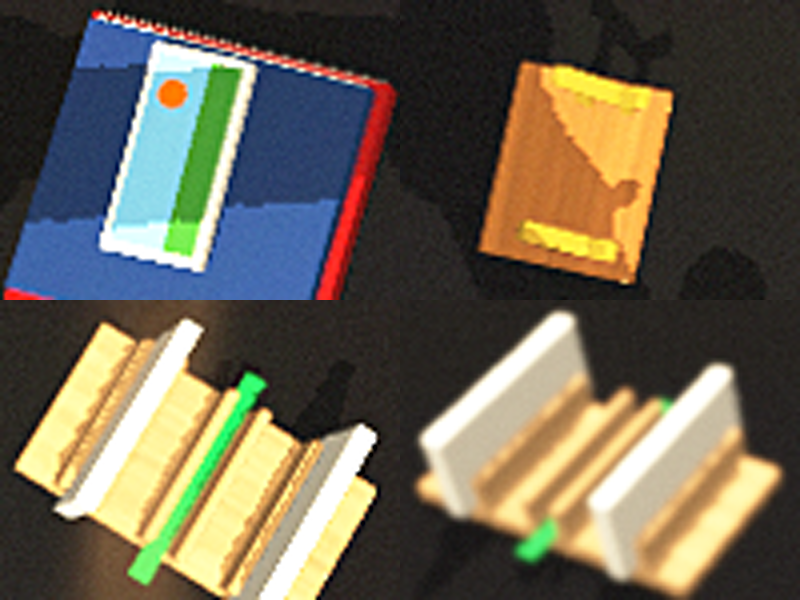

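Run:
```python
from h import *
import pickle
d=pickle.load(open('top0.pkl','rb'));s=pickle.load(open('scene0.pkl','rb'))
def mz(pts,u0,v0,ox,oy,z): return np.array([at(d,(x-ox+.5)/4-.5+u0,(y-oy+.5)/4-.5+v0,z) for x,y in pts])
def rep(n,P):
    print(n,np.round(P[:,:2],4).tolist(),'c',np.round(P[:,:2].mean(0),4),'sides',[round(float(np.linalg.norm(P[i]-P[i-1])),4) for i in range(len(P))],
     'yaw',[round(float(np.degrees(np.arctan2(*(P[i]-P[i-1])[[1,0]]))),1) for i in range(len(P))])
rep('panel',mz([(155,42),(256,65),(205,272),(100,249)],155,172,0,0,.059))
rep('easel',mz([(520,62),(672,92),(632,283),(480,252)],262,182,400,0,.006))
rep('felt',mz([(254,378),(143,577)],395,183,0,300,.014))
rep('rack',mz([(105,322),(15,467)],395,183,0,300,.012))
# masks
def mask(d,lo,hi): return cv2.inRange(cv2.cvtColor(d['pixels'],cv2.COLOR_RGB2HSV),lo,hi)
g=mask(d,(50,120,80),(75,255,255)); n,l,st,c=cv2.connectedComponentsWithStats(g)
for i in range(1,n):
    if st[i,4]>20: print('green',st[i],c[i])
# easel hypothesis: project bar/lip points in scene & top, test against yellow
P=mz([(520,62),(672,92),(632,283),(480,252)],262,182,400,0,.006);c0=P[:,:2].mean(0)
for nm,img in(('top',d),('scene',s)):
    y=mask(img,(20,140,120),(32,255,255)); v,u=np.nonzero(y)
    for yaw0 in (76,-104):
        a=np.radians(yaw0);ex=np.array([np.cos(a),np.sin(a)]);ey=np.array([-ex[1],ex[0]])
        pts=[]
        for by in(-.047,.047):
            for t in np.linspace(0,.05,20): pts.append([*(c0+ex*(-.02+t*.7071)+ey*by),.055+t*.7071])
            for t in np.linspace(0,.018,8): pts.append([*(c0+ex*(-.02-t*.7071)+ey*by),.055+t*.7071])
        q=np.round(proj(img,pts)).astype(int); print(nm,yaw0,(y[q[:,1],q[:,0]]>0).mean())
i=s['pixels'][140:215,295:365,::-1]
im=cv2.resize(i,(560,600),interpolation=cv2.INTER_CUBIC)
cv2.imwrite('pics/m2.png',im)
```

```text
panel [[0.6232, 0.3367], [0.6096, 0.2727], [0.4819, 0.2965], [0.4947, 0.3619]] c [0.5523 0.3169] sides [0.131, 0.0654, 0.1299, 0.0666] yaw [-11.1, -102.0, 169.4, 78.9]
easel [[0.5974, 0.0963], [0.5793, -0.0017], [0.4576, 0.0218], [0.4754, 0.1183]] c [0.5274 0.0587] sides [0.124, 0.0998, 0.124, 0.0981] yaw [-10.2, -100.5, 169.1, 79.5]
felt [[0.5892, -0.3278], [0.4629, -0.2542]] c [ 0.526 -0.291] sides [0.1462, 0.1462] yaw [-30.2, 149.8]
rack [[0.6244, -0.2346], [0.5306, -0.1758]] c [ 0.5775 -0.2052] sides [0.1107, 0.1107] yaw [-32.1, 147.9]
green [559  62  51  35 448] [580.80133929  78.56919643]
green [552  67   4  12  26] [553.38461538  72.34615385]
green [551  84   5  12  26] [552.96153846  90.61538462]
green [563  87  41  14 136] [584.11029412  92.44117647]
green [573  88  43  17 164] [591.71341463  97.45731707]
green [196 188  19  48 344] [204.99418605 211.38081395]
green [427 201  35  53 236] [444.44915254 226.87288136]
top 76 1.0
top -104 0.8035714285714286
scene 76 0.9285714285714286
scene -104 0.17857142857142858
```

View pics/m2.png

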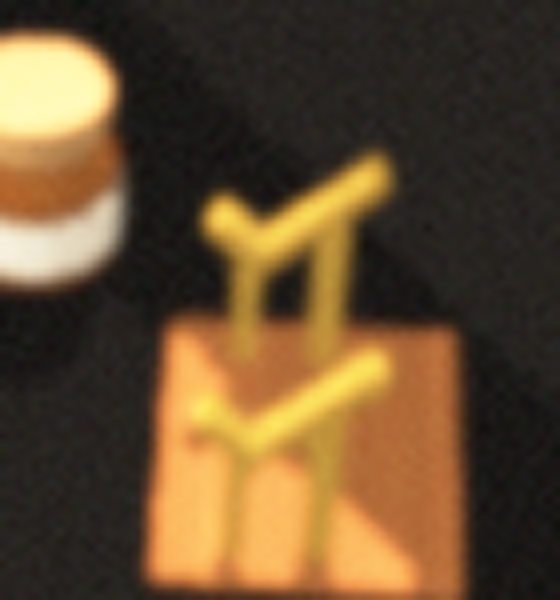

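Easel confirmed: its bars rise toward world +y (lip ends at the left (215,215)/(205,410), tops at the right (385,170)/(375,365)). So panel, easel and rack all have +x roughly toward +y. Moving above the panel.

Request:
{"method": "apply_moves", "body": {
  "motion": [
    {"dp": [35.6,-30.2,-2],"rotation": [0,0,6.3],"grip": 8.2},
    {"dp": [35.6,-30.2,-2],"rotation": [0,0,6.3],"grip": 8.2},
    {"dp": [35.6,-30.2,-2],"rotation": [0,0,6.3],"grip": 8.2},
    {"dp": [35.6,-30.2,-2],"rotation": [0,0,6.3],"grip": 8.2},
    {"dp": [35.6,-30.2,-2],"rotation": [0,0,6.3],"grip": 8.2},
    {"dp": [35.6,-30.2,-2],"rotation": [0,0,6.3],"grip": 8.2},
    {"dp": [35.6,-30.2,-2],"rotation": [0,0,6.3],"grip": 8.2},
    {"dp": [35.6,-30.2,-2],"rotation": [0,0,6.3],"grip": 8.2},
    {"dp": [35.6,-30.2,-2],"rotation": [0,0,6.3],"grip": 8.2},
    {"dp": [35.6,-30.2,-2],"rotation": [0,0,6.3],"grip": 8.2},
    {"dp": [35.6,-30.2,-2],"rotation": [0,0,6.3],"grip": 8.2},
    {"dp": [35.6,-30.2,-2],"rotation": [0,0,6.3],"grip": 8.2}
  ]
}}

```text
time: 1.1
eef_pos: [0.5585, 0.308, 0.2102]
tcp_rot: [0.002, 0.104, 0.995, -0.004]
ft_force: [1.3, -0.9, -0.5]
grip_width: 0.958
finger_force: 0.0
```

Request:
{"method": "apply_moves", "body": {
  "motion": [
    {"dp": [0,0,0],"grip": 8.2},
    {"dp": [0,0,-4],"grip": 8.2},
    {"dp": [0,0,-8],"grip": 8.2},
    {"dp": [0,0,-11],"grip": 8.2},
    {"dp": [0,0,-13],"grip": 8.2},
    {"dp": [0,0,-13],"grip": 8.2},
    {"dp": [0,0,-13],"grip": 8.2},
    {"dp": [0,0,-13],"grip": 8.2}
  ]
}}

```text
validation failed for argument at $.mo...
```

Run:
```python
from h import *
s=status.get_state();print(s['eef_pos'],s['tcp_rot'],s['ft_force'],s['qpos'].round(2),s['grip_width'])
d=cam('scene');t=cam('top')
a=cv2.resize(d['pixels'][120:232,360:510],(400,300),interpolation=2);b=cv2.resize(t['pixels'][140:252,130:280],(400,300),interpolation=2)
cv2.imwrite('pics/m3.png',np.hstack([a,b])[:,:,::-1])
```

```text
[0.55847867 0.30804113 0.21023457] [ 0.00237159  0.10415946  0.99455141 -0.00355982] [ 1.34930349 -0.92839217 -0.46214141] [-0.53  0.61 -0.02  1.49  0.02  1.04  0.8 ] 0.958270260292981
```

View pics/m3.png

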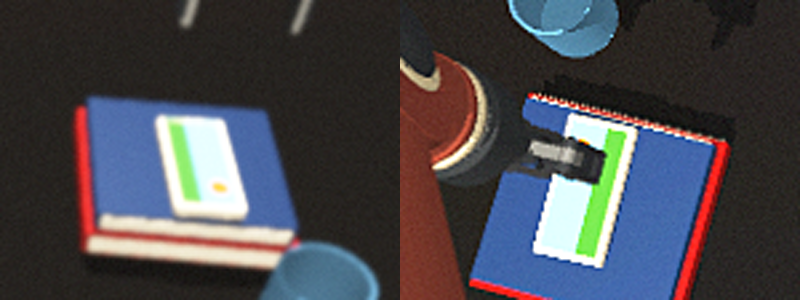

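Fingers are above the panel; `rotation` is required in each row.

Request:
{"method": "apply_moves", "body": {
  "motion": [
    {"dp": [0,0,0],"rotation": [0,0,0],"grip": 8.2},
    {"dp": [0,0,-4],"rotation": [0,0,0],"grip": 8.2},
    {"dp": [0,0,-8],"rotation": [0,0,0],"grip": 8.2},
    {"dp": [0,0,-11],"rotation": [0,0,0],"grip": 8.2},
    {"dp": [0,0,-13],"rotation": [0,0,0],"grip": 8.2},
    {"dp": [0,0,-13],"rotation": [0,0,0],"grip": 8.2},
    {"dp": [0,0,-13],"rotation": [0,0,0],"grip": 8.2},
    {"dp": [0,0,-13],"rotation": [0,0,0],"grip": 8.2}
  ]
}}

```text
time: 1.87
eef_pos: [0.5518, 0.32, 0.083]
tcp_rot: [0.001, 0.097, 0.995, 0.001]
ft_force: [0.8, -0.0, 0.3]
grip_width: 0.962
finger_force: 0.0
```

Run:
```python
from h import *
d=cam('scene');t=cam('top')
s=status.get_state();print(s['eef_pos'],s['tcp_rot'],s['ft_force'],s['qpos'].round(2),s['grip_width'])
a=cv2.resize(d['pixels'][140:215,380:480],(400,300),interpolation=2);b=cv2.resize(t['pixels'][160:235,155:255],(400,300),interpolation=2)
cv2.imwrite('pics/m4.png',np.hstack([a,b])[:,:,::-1])
```

```text
[0.55256391 0.31941844 0.08366677] [0.00164799 0.09722827 0.99525961 0.00150201] [ 0.22508193 -0.22102724 -1.28385606] [-0.54  0.75 -0.03  1.61  0.03  0.77  0.8 ] 0.9632993415317305
```

View pics/m4.png

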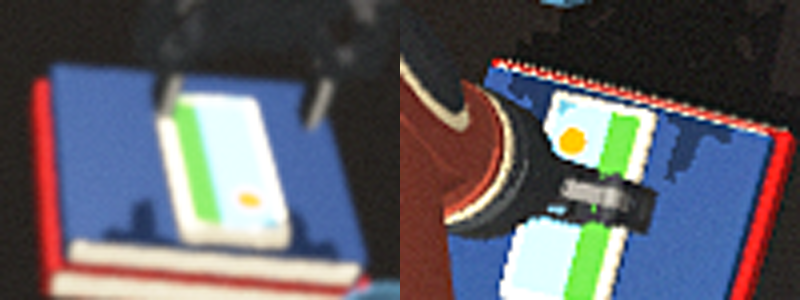

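The fingers straddle the panel near its middle, (165,110) and (318,120) in the left crop. Descending and closing.

Request:
{"method": "apply_moves", "body": {
  "motion": [
    {"dp": [0,-0.2,-1.5],"rotation": [0,0,0],"grip": 8.2},
    {"dp": [0,-0.2,-2.6],"rotation": [0,0,0],"grip": 8.2},
    {"dp": [0,-0.2,-3.1],"rotation": [0,0,0],"grip": 8.2},
    {"dp": [0,-0.2,-3.3],"rotation": [0,0,0],"grip": 8.2},
    {"dp": [0,-0.2,-3.4],"rotation": [0,0,0],"grip": 8.2},
    {"dp": [0,-0.2,-3.4],"rotation": [0,0,0],"grip": 8.2}
  ]
}}

```text
time: 2.47
eef_pos: [0.5518, 0.3161, 0.0475]
tcp_rot: [0.0, 0.098, 0.995, 0.0]
ft_force: [-0.1, -0.2, 0.3]
grip_width: 0.955
finger_force: 0.0
```

Request:
{"method": "apply_moves", "body": {
  "newtons": 30,
  "motion": [
    {"dp": [0,0,0],"rotation": [0,0,0],"grip": 5.8},
    {"dp": [0,0,0],"rotation": [0,0,0],"grip": 5.8},
    {"dp": [0,0,0],"rotation": [0,0,0],"grip": 5.8},
    {"dp": [0,0,0],"rotation": [0,0,0],"grip": 5.8},
    {"dp": [0,0,0],"rotation": [0,0,0],"grip": 5.8},
    {"dp": [0,0,0],"rotation": [0,0,0],"grip": 5.8}
  ]
}}

```text
time: 2.97
eef_pos: [0.5522, 0.3164, 0.0482]
tcp_rot: [0.001, 0.098, 0.995, 0.001]
ft_force: [-0.6, 0.6, 5.6]
grip_width: 0.731
finger_force: 33.5
```

Request:
{"method": "apply_moves", "body": {
  "motion": [
    {"dp": [0,0,1],"rotation": [0,0,0],"grip": 5.8},
    {"dp": [0,0,3],"rotation": [0,0,0],"grip": 5.8},
    {"dp": [0,0,6],"rotation": [0,0,0],"grip": 5.8},
    {"dp": [0,0,9],"rotation": [0,0,0],"grip": 5.8},
    {"dp": [0,0,12],"rotation": [0,0,0],"grip": 5.8},
    {"dp": [0,0,14],"rotation": [0,0,0],"grip": 5.8},
    {"dp": [0,0,14],"rotation": [0,0,0],"grip": 5.8},
    {"dp": [0,0,14],"rotation": [0,0,0],"grip": 5.8}
  ]
}}

```text
time: 3.63
eef_pos: [0.5518, 0.3157, 0.1882]
tcp_rot: [0.001, 0.098, 0.995, 0.0]
ft_force: [0.7, -1.3, -1.9]
grip_width: 0.734
finger_force: 33.2
```

Run:
```python
from h import *
d=cam('scene');t=cam('top')
s=status.get_state();print(s['eef_pos'],s['tcp_rot'],s['ft_force'],s['finger_force'],s['grip_width'])
a=cv2.resize(d['pixels'][60:210,340:540],(400,300),interpolation=2);b=cv2.resize(t['pixels'][140:252,130:280],(400,300),interpolation=2)
cv2.imwrite('pics/m5.png',np.hstack([a,b])[:,:,::-1])
```

```text
[0.55041794 0.31492533 0.18557347] [-0.00159812  0.09777407  0.9952065  -0.00130469] [-0.49354177 -0.37768165 -1.68875592] 33.2336300611496 0.7358003763760422
```

View pics/m5.png

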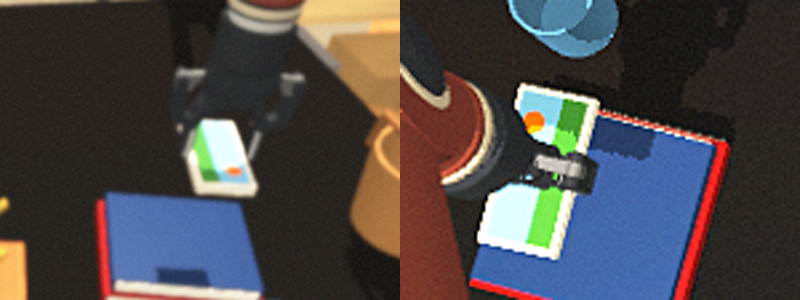

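The panel is held level, picture up. Now going over the easel while tilting 45°.

Request:
{"method": "apply_moves", "body": {
  "motion": [
    {"dp": [-0.4,-3.4,0.3],"rotation": [5,-0.9,0],"grip": 5.8},
    {"dp": [-0.8,-7,0.6],"rotation": [10,-1.8,0.1],"grip": 5.8},
    {"dp": [-1.2,-10.6,0.9],"rotation": [15,-2.7,0.2],"grip": 5.8},
    {"dp": [-1.6,-14.2,1.2],"rotation": [20,-3.6,0.3],"grip": 5.8},
    {"dp": [-2,-17.8,1.5],"rotation": [25,-4.6,0.4],"grip": 5.8},
    {"dp": [-2.4,-21.4,1.8],"rotation": [30,-5.5,0.5],"grip": 5.8},
    {"dp": [-2.8,-25,2],"rotation": [35,-6.4,0.6],"grip": 5.8},
    {"dp": [-3.1,-28,2],"rotation": [40,-7.3,0.6],"grip": 5.8},
    {"dp": [-3.2,-29.6,2],"rotation": [44.2,-8.2,0.6],"grip": 5.8},
    {"dp": [-3.2,-29.6,2],"rotation": [44.2,-8.2,0.6],"grip": 5.8},
    {"dp": [-3.2,-29.6,2],"rotation": [44.2,-8.2,0.6],"grip": 5.8},
    {"dp": [-3.2,-29.6,2],"rotation": [44.2,-8.2,0.6],"grip": 5.8}
  ]
}}

```text
time: 4.73
eef_pos: [0.5187, 0.021, 0.2067]
tcp_rot: [0.031, 0.085, 0.92, 0.382]
ft_force: [-0.1, 1.4, -0.9]
grip_width: 0.737
finger_force: 33.4
```

```bash
cat >> h.py <<'E'
ex=np.array([np.cos(np.radians(79.5)),np.sin(np.radians(79.5)),0]);Z=np.array([0,0,1.]);ey=np.cross(Z,ex)
rest=np.array([.5274,.0587,0])-.02*ex+.055*Z
bar=(ex+Z)/2**.5;nrm=(Z-ex)/2**.5
def st():
    s=status.get_state();M=Rq(s['tcp_rot']).as_matrix();print('t',s['time'],'p',s['eef_pos'].round(4),'f',s['ft_force'].round(1),'ff',round(s['finger_force'],1),'w',round(s['grip_width']*8.54,2),'q',s['qpos'].round(2));print('ty',M[:,1].round(3),'tz',M[:,2].round(3));return s,M
E
python3 - <<'E'
from h import *
s,M=st();P=rest+.032*bar
print('bar',bar,'nrm',nrm,'P',P)
for k in(.06,.01,0): print(k,((P+nrm*k-s['eef_pos'])*100).round(2))
Rg=np.c_[np.cross(bar,-nrm),bar,-nrm]
print(np.degrees(R.from_matrix(Rg@M.T).as_rotvec()).round(1))
E
```

```text
t 4.7333 p [0.5187 0.021  0.2067] f [-0.1  1.4 -0.9] ff 33.4 w 6.3 q [ 0.73  0.63 -0.6   1.92 -0.62  0.82  2.07]
ty [0.133 0.694 0.707] tz [ 0.122  0.697 -0.707]
bar [0.12885998 0.69526621 0.70710678] nrm [-0.12885998 -0.69526621  0.70710678] P [0.52787881 0.06128342 0.07762742]
0.06 [ 0.14 -0.15 -8.66]
0.01 [  0.78   3.33 -12.2 ]
0 [  0.91   4.02 -12.9 ]
[-0.1 -0.4 -0.1]
```

Request:
{"method": "apply_moves", "body": {
  "motion": [
    {"dp": [0.1,-0.1,-3],"rotation": [0,0,0],"grip": 5.8},
    {"dp": [0.1,-0.1,-6],"rotation": [0,0,0],"grip": 5.8},
    {"dp": [0.1,-0.1,-8.5],"rotation": [0,0,0],"grip": 5.8},
    {"dp": [0.3,1.2,-9.7],"rotation": [0,0,0],"grip": 5.8},
    {"dp": [0.6,2.5,-11.0],"rotation": [0,0,0],"grip": 5.8},
    {"dp": [0.7,3.3,-11.9],"rotation": [0,0,0],"grip": 5.8},
    {"dp": [0.7,3.3,-11.9],"rotation": [0,0,0],"grip": 5.8},
    {"dp": [0.7,3.3,-11.9],"rotation": [0,0,0],"grip": 5.8},
    {"dp": [0.7,3.3,-11.9],"rotation": [0,0,0],"grip": 5.8}
  ]
}}

```text
time: 5.48
eef_pos: [0.5269, 0.0538, 0.089]
tcp_rot: [0.033, 0.084, 0.92, 0.381]
ft_force: [1.3, -0.6, 0.0]
grip_width: 0.735
finger_force: 33.4
```

Run:
```python
from h import *
d=cam('scene');t=cam('top')
s,M=st();P=rest+.032*bar;print(((s['eef_pos']-P)@np.c_[ey,bar,nrm]).round(4))
a=cv2.resize(d['pixels'][130:220,280:400],(400,300),interpolation=2);b=cv2.resize(t['pixels'][170:260,250:370],(400,300),interpolation=2)
cv2.imwrite('pics/m6.png',np.hstack([a,b])[:,:,::-1])
```

```text
t 5.5833 p [0.5272 0.0527 0.089 ] f [-0.1  0.1 -0.6] ff 33.4 w 6.29 q [ 0.67  0.85 -0.63  2.   -0.67  0.53  2.21]
ty [0.131 0.696 0.706] tz [ 0.126  0.694 -0.708]
[-0.0009  0.002   0.0141]
```

View pics/m6.png

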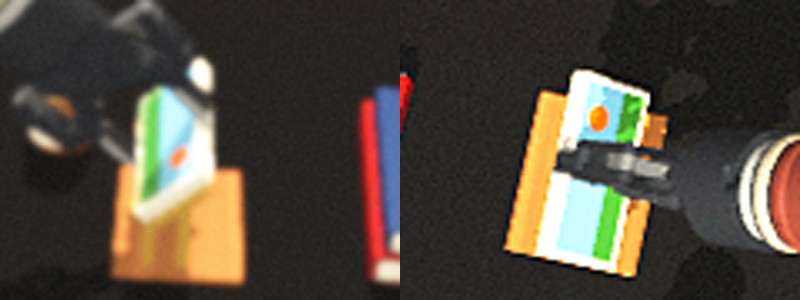

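The panel hovers tilted just above the easel, sun edge high (top view: left-hand edge). Lowering onto the bars.

Request:
{"method": "apply_moves", "body": {
  "motion": [
    {"dp": [0.1,0.35,-0.35],"rotation": [0,0,0],"grip": 5.8},
    {"dp": [0.1,0.6,-0.6],"rotation": [0,0,0],"grip": 5.8},
    {"dp": [0.15,0.8,-0.8],"rotation": [0,0,0],"grip": 5.8},
    {"dp": [0.15,0.85,-0.95],"rotation": [0,0,0],"grip": 5.8},
    {"dp": [0.15,0.85,-0.95],"rotation": [0,0,0],"grip": 5.8},
    {"dp": [0.15,0.85,-0.95],"rotation": [0,0,0],"grip": 5.8}
  ]
}}

```text
time: 6.08
eef_pos: [0.5282, 0.0613, 0.0789]
tcp_rot: [0.033, 0.085, 0.92, 0.381]
ft_force: [-0.4, -1.2, 0.6]
grip_width: 0.734
finger_force: 33.5
```

Request:
{"method": "apply_moves", "body": {
  "motion": [
    {"dp": [0,0.05,-0.1],"rotation": [0,0,0],"grip": 5.8},
    {"dp": [0,0.05,-0.15],"rotation": [0,0,0],"grip": 5.8},
    {"dp": [0,0.05,-0.2],"rotation": [0,0,0],"grip": 5.8},
    {"dp": [0,0.05,-0.2],"rotation": [0,0,0],"grip": 5.8}
  ]
}}

```text
time: 6.42
eef_pos: [0.5283, 0.0614, 0.0786]
tcp_rot: [0.033, 0.085, 0.92, 0.382]
ft_force: [-3.3, -7.9, 12.6]
grip_width: 0.734
finger_force: 35.0
```

Run:
```python
from h import *
s,M=st();P=rest+.032*bar;print(((s['eef_pos']-P)@np.c_[ey,bar,nrm]).round(4))
```

```text
t 6.4167 p [0.5283 0.0614 0.0786] f [-3.3 -7.9 12.6] ff 35.0 w 6.26 q [ 0.66  0.88 -0.64  2.   -0.68  0.5   2.22]
ty [0.131 0.694 0.708] tz [ 0.126  0.697 -0.706]
[-0.0004  0.0009  0.0006]
```

Contact with lip and bars. Opening, then withdrawing along the tool axis.

Request:
{"method": "apply_moves", "body": {
  "motion": [
    {"dp": [0,0,0.1],"rotation": [0,0,0],"grip": 7.4},
    {"dp": [0,0,0.1],"rotation": [0,0,0],"grip": 8.0},
    {"dp": [0,0,0.1],"rotation": [0,0,0],"grip": 8.0},
    {"dp": [0,0,0.1],"rotation": [0,0,0],"grip": 8.0},
    {"dp": [0,0,0.1],"rotation": [0,0,0],"grip": 8.0},
    {"dp": [-0.1,-0.7,0.7],"rotation": [0,0,0],"grip": 8.0},
    {"dp": [-0.3,-1.5,1.5],"rotation": [0,0,0],"grip": 8.0},
    {"dp": [-0.6,-3.3,3.4],"rotation": [0,0,0],"grip": 8.0},
    {"dp": [-1,-5.5,5.6],"rotation": [0,0,0],"grip": 8.0},
    {"dp": [-1.5,-7.8,7.9],"rotation": [0,0,0],"grip": 8.0},
    {"dp": [-1.5,-7.8,9.9],"rotation": [0,0,0],"grip": 8.0},
    {"dp": [-1.5,-7.8,9.9],"rotation": [0,0,0],"grip": 8.0}
  ]
}}

```text
time: 7.42
eef_pos: [0.5151, -0.0184, 0.1793]
tcp_rot: [0.036, 0.086, 0.92, 0.38]
ft_force: [0.4, 0.3, 0.4]
grip_width: 0.936
finger_force: 0.0
```

Run:
```python
from h import *
d=cam('scene');t=cam('top')
s,M=st()
a=cv2.resize(d['pixels'][130:220,280:400],(400,300),interpolation=2);b=cv2.resize(t['pixels'][170:260,250:370],(400,300),interpolation=2)
cv2.imwrite('pics/m7.png',np.hstack([a,b])[:,:,::-1])
P=rest+.032*bar
c=np.array([P+.012*nrm+i*.032*bar+j*.065*ey for i,j in((1,-1),(1,1),(-1,1),(-1,-1))])
for n,q,o in(('scene',d,(280,130)),('top',t,(250,170))): print(n,((proj(q,c)-o)*400/120).round(0).tolist())
```

```text
t 7.5167 p [ 0.5132 -0.0165  0.1764] f [ 0.4  0.5 -0. ] ff 0.0 w 8.0 q [ 0.78  0.69 -0.58  1.92 -0.6   0.82  2.14]
ty [0.131 0.696 0.706] tz [ 0.126  0.694 -0.708]
scene [[206.0, 180.0], [206.0, 67.0], [145.0, 109.0], [140.0, 222.0]]
top [[173.0, 72.0], [134.0, 256.0], [201.0, 271.0], [238.0, 95.0]]
```

View pics/m7.png

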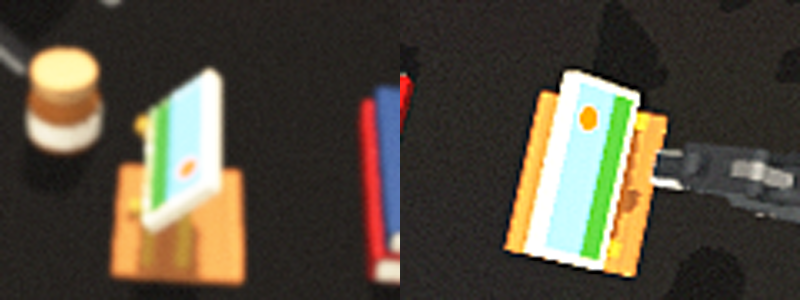

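The panel rests on the easel, sun edge up (scene crop (150,230)-(212,70); the top view matches the prediction within a pixel). Next I go up and rotate -90° about the easel's axis.

Run:
```python
from h import *
s,M=st();P=rest+.032*bar;C=P+.006*nrm
Rg=np.c_[np.cross(-nrm,-bar),-nrm,-bar]
print('rv',np.degrees(R.from_matrix(Rg@M.T).as_rotvec()).round(1))
for k in(.13,.09,.01):print(k,C+k*bar,((C+k*bar-s['eef_pos'])*100).round(2))
```

```text
t 7.5167 p [ 0.5132 -0.0165  0.1764] f [ 0.4  0.5 -0. ] ff 0.0 w 8.0 q [ 0.78  0.69 -0.58  1.92 -0.6   0.82  2.14]
ty [0.131 0.696 0.706] tz [ 0.126  0.694 -0.708]
rv [-88.4  16.2   0.1]
0.13 [0.54385745 0.14749643 0.17379394] [ 3.07 16.4  -0.26]
0.09 [0.53870305 0.11968578 0.14550967] [ 2.55 13.62 -3.09]
0.01 [0.52839425 0.06406449 0.08894113] [ 1.52  8.06 -8.75]
```

Request:
{"method": "apply_moves", "body": {
  "motion": [
    {"dp": [0,0.5,3],"rotation": [-6,1.1,0],"grip": 4},
    {"dp": [0,1.5,6],"rotation": [-13,2.4,0],"grip": 4},
    {"dp": [0,3,9],"rotation": [-20,3.7,0],"grip": 4},
    {"dp": [0.5,5,10],"rotation": [-27,5,0],"grip": 4},
    {"dp": [0.8,7,11],"rotation": [-34,6.3,0],"grip": 4},
    {"dp": [1,9,11],"rotation": [-41,7.6,0],"grip": 4},
    {"dp": [1.5,11,11],"rotation": [-48,8.9,0],"grip": 4},
    {"dp": [2,13,11],"rotation": [-55,10.2,0],"grip": 4},
    {"dp": [2.5,15,11],"rotation": [-62,11.5,0],"grip": 4},
    {"dp": [3,16,11],"rotation": [-69,12.8,0],"grip": 4},
    {"dp": [3,16,11],"rotation": [-76,14.1,0],"grip": 4},
    {"dp": [3,16,11],"rotation": [-83,15.4,0],"grip": 4}
  ]
}}

```text
time: 8.52
eef_pos: [0.5426, 0.1467, 0.2846]
tcp_rot: [-0.032, 0.085, 0.936, -0.339]
ft_force: [0.4, 0.6, -0.7]
grip_width: 0.47
finger_force: 0.0
```

Run:
```python
from h import *
s,M=st();P=rest+.032*bar;C=P+.006*nrm
Rg=np.c_[np.cross(-nrm,-bar),-nrm,-bar]
print('rv',np.degrees(R.from_matrix(Rg@M.T).as_rotvec()).round(1))
for k in(.13,.09,.01):print(k,C+k*bar,((C+k*bar-s['eef_pos'])*100).round(2))
```

```text
t 8.5167 p [0.5426 0.1467 0.2846] f [ 0.4  0.6 -0.7] ff 0.0 w 4.01 q [-0.51  0.67 -0.1   1.38  0.53  1.63  0.67]
ty [ 0.138  0.755 -0.64 ] tz [-0.119 -0.629 -0.768]
rv [-5.1  0.8 -0. ]
0.13 [0.54385745 0.14749643 0.17379394] [  0.12   0.08 -11.08]
0.09 [0.53870305 0.11968578 0.14550967] [ -0.39  -2.7  -13.91]
0.01 [0.52839425 0.06406449 0.08894113] [ -1.42  -8.26 -19.57]
```

Request:
{"method": "apply_moves", "body": {
  "motion": [
    {"dp": [0.1,0.1,-3],"rotation": [-5.2,0.8,0],"grip": 4},
    {"dp": [0.1,0.1,-6],"rotation": [-5.2,0.8,0],"grip": 4},
    {"dp": [0.1,0.1,-9],"rotation": [-5.2,0.8,0],"grip": 4},
    {"dp": [0.1,0.1,-11],"rotation": [-5.2,0.8,0],"grip": 4},
    {"dp": [-0.2,-1.3,-12.5],"rotation": [-5.2,0.8,0],"grip": 4},
    {"dp": [-0.4,-2.7,-13.9],"rotation": [-5.2,0.8,0],"grip": 4},
    {"dp": [-0.4,-2.7,-13.9],"rotation": [-5.2,0.8,0],"grip": 4},
    {"dp": [-0.4,-2.7,-13.9],"rotation": [-5.2,0.8,0],"grip": 4},
    {"dp": [-0.4,-2.7,-13.9],"rotation": [-5.2,0.8,0],"grip": 4}
  ]
}}

```text
time: 9.27
eef_pos: [0.5392, 0.1181, 0.1467]
tcp_rot: [-0.035, 0.087, 0.921, -0.378]
ft_force: [0.1, 0.6, -0.8]
grip_width: 0.463
finger_force: 0.0
```

Run:
```python
from h import *
d=cam('scene');t=cam('top')
s,M=st();P=rest+.032*bar;C=P+.006*nrm
Rg=np.c_[np.cross(-nrm,-bar),-nrm,-bar]
print('rv',np.degrees(R.from_matrix(Rg@M.T).as_rotvec()).round(1))
for k in(.09,.03,.01):print(k,((C+k*bar-s['eef_pos'])*100).round(2))
a=cv2.resize(d['pixels'][110:215,280:420],(400,300),interpolation=2);b=cv2.resize(t['pixels'][165:270,220:360],(400,300),interpolation=2)
cv2.imwrite('pics/m8.png',np.hstack([a,b])[:,:,::-1])
```

```text
t 9.3667 p [0.5396 0.1185 0.1473] f [ 0.  -0.1 -0.3] ff 0.0 w 3.94 q [-0.51  0.82 -0.07  1.54  0.59  1.42  0.52]
ty [ 0.134  0.699 -0.702] tz [-0.128 -0.69  -0.712]
rv [-0.4  0.2  0.2]
0.09 [-0.09  0.12 -0.18]
0.03 [-0.86 -4.05 -4.42]
0.01 [-1.12 -5.44 -5.84]
```

View pics/m8.png

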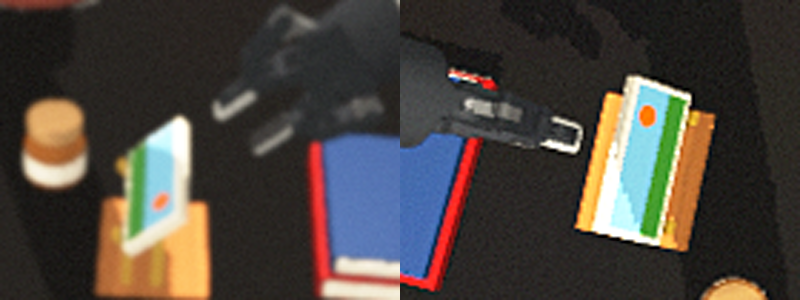

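Run:
```python
from h import *
t=cam('top')
s,M=st();P=rest+.032*bar;C=P+.006*nrm
T=s['eef_pos']
pts=[T+M[:,1]*.02,T-M[:,1]*.02,T-M[:,2]*.01,C+.006*nrm,C+.032*bar+.006*nrm]
print(((proj(t,pts)-(220,165))*400/140+(400,0)).round(0).tolist())
```

```text
t 9.4167 p [0.5396 0.1183 0.1474] f [-0.4 -0.8 -0.4] ff 0.0 w 4.04 q [-0.51  0.82 -0.07  1.54  0.59  1.42  0.52]
ty [ 0.134  0.699 -0.702] tz [-0.128 -0.69  -0.712]
[[543.0, 134.0], [574.0, 137.0], [548.0, 133.0], [646.0, 162.0], [617.0, 154.0]]
```

Everything projects consistently: tips predicted at (574,137), seen at about (575,135). Going in over the top edge.

Request:
{"method": "apply_moves", "body": {
  "motion": [
    {"dp": [-0.3,-1.3,-1.6],"rotation": [0,0,0],"grip": 4},
    {"dp": [-0.6,-2.6,-3],"rotation": [0,0,0],"grip": 4},
    {"dp": [-0.8,-4,-4.4],"rotation": [0,0,0],"grip": 4},
    {"dp": [-1,-4.9,-5.3],"rotation": [0,0,0],"grip": 4},
    {"dp": [-1.1,-5.4,-5.8],"rotation": [0,0,0],"grip": 4},
    {"dp": [-1.1,-5.4,-5.8],"rotation": [0,0,0],"grip": 4},
    {"dp": [-1.1,-5.4,-5.8],"rotation": [0,0,0],"grip": 4},
    {"dp": [-1.1,-5.4,-5.8],"rotation": [0,0,0],"grip": 4}
  ]
}}

```text
time: 10.08
eef_pos: [0.5289, 0.0644, 0.0894]
tcp_rot: [-0.034, 0.087, 0.921, -0.378]
ft_force: [0.2, 0.1, -0.1]
grip_width: 0.469
finger_force: 0.0
```

Run:
```python
from h import *
s,M=st();P=rest+.032*bar;C=P+.006*nrm
print(((s['eef_pos']-C)@np.c_[ey,bar,nrm]).round(4))
```

```text
t 10.0833 p [0.5289 0.0644 0.0894] f [ 0.2  0.1 -0.1] ff 0.0 w 4.0 q [-0.46  0.86 -0.05  1.67  0.65  1.25  0.46]
ty [ 0.135  0.699 -0.702] tz [-0.128 -0.69  -0.712]
[-0.0005  0.0106  0.    ]
```

Request:
{"method": "apply_moves", "body": {
  "newtons": 30,
  "motion": [
    {"dp": [0,0,0],"rotation": [0,0,0],"grip": 2.2},
    {"dp": [0,0,0],"rotation": [0,0,0],"grip": 1.6},
    {"dp": [0,0,0],"rotation": [0,0,0],"grip": 1.0},
    {"dp": [0,0,0],"rotation": [0,0,0],"grip": 0.7},
    {"dp": [0,0,0],"rotation": [0,0,0],"grip": 0.7},
    {"dp": [0,0,0],"rotation": [0,0,0],"grip": 0.7},
    {"dp": [0,0,0],"rotation": [0,0,0],"grip": 0.7}
  ]
}}

```text
time: 10.67
eef_pos: [0.5286, 0.0638, 0.0891]
tcp_rot: [-0.034, 0.087, 0.921, -0.378]
ft_force: [1.0, 4.2, 3.9]
grip_width: 0.136
finger_force: 31.2
```

Request:
{"method": "apply_moves", "body": {
  "motion": [
    {"dp": [0.1,0.5,0.6],"rotation": [0,0,0],"grip": 0.7},
    {"dp": [0.2,1.2,1.5],"rotation": [0,0,0],"grip": 0.7},
    {"dp": [0.4,2,3],"rotation": [0,0,0],"grip": 0.7},
    {"dp": [0.4,2,6],"rotation": [0,0,0],"grip": 0.7},
    {"dp": [0.4,2,9],"rotation": [0,0,0],"grip": 0.7},
    {"dp": [0.4,2,11],"rotation": [0,0,0],"grip": 0.7},
    {"dp": [0.4,2,11],"rotation": [0,0,0],"grip": 0.7}
  ]
}}

```text
time: 11.25
eef_pos: [0.534, 0.0835, 0.2034]
tcp_rot: [-0.031, 0.089, 0.921, -0.377]
ft_force: [1.2, 1.0, -0.5]
grip_width: 0.129
finger_force: 30.4
```

Run:
```python
from h import *
import pickle
s,M=st()
for nm in('top','scene'):
    t=pickle.load(open(nm+'0.pkl','rb'))
    h=cv2.cvtColor(t['pixels'],cv2.COLOR_RGB2HSV);m=cv2.inRange(h,(45,100,60),(80,255,255));
    k=np.zeros_like(m)
    if nm=='top':k[195:260,420:470]=1
    else:k[190:235,165:215]=1
    v,u=np.nonzero(m*k)
    if len(u)<5: continue
    X=np.array([at(t,a,b,.014)[:2] for a,b in zip(u,v)])
    f=cv2.fitLine(X.astype(np.float32),cv2.DIST_L2,0,.001,.001).ravel();w=f[:2];p=(X-X.mean(0))@w;q=(X-X.mean(0))@[-w[1],w[0]]
    print(nm,len(u),'yaw',np.degrees(np.arctan2(w[1],w[0]))%180,'mean',X.mean(0),'mid',X.mean(0)+w*(np.percentile(p,1)+np.percentile(p,99))/2,'len',np.ptp(p),'wid',np.percentile(q,[2,98]))
rx=np.array([np.cos(np.radians(59.5)),np.sin(np.radians(59.5)),0])
Rg=np.c_[np.cross(rx,-Z),rx,-Z]
print('rv',np.degrees(R.from_matrix(Rg@M.T).as_rotvec()).round(1),(np.array([.526,-.291,.2])-s['eef_pos'])*100)
```

```text
t 11.25 p [0.534  0.0835 0.2034] f [ 1.2  1.  -0.5] ff 30.4 w 1.1 q [-0.47  0.72 -0.06  1.57  0.61  1.45  0.58]
ty [ 0.14   0.699 -0.701] tz [-0.125 -0.69  -0.713]
top 253 yaw 148.19456 mean [ 0.52471071 -0.29056788] mid [ 0.52557759 -0.29110548] len 0.15241429760797498 wid [-0.00534658  0.00770791]
scene 72 yaw 155.23584 mean [ 0.58175962 -0.32254026] mid [ 0.57969224 -0.32158656] len 0.03339357727644212 wid [-0.01077838  0.00911973]
rv [ 42.  -15.3 -18.5] [ -0.79926844 -37.44812528  -0.34251095]
```

Request:
{"method": "apply_moves", "body": {
  "motion": [
    {"dp": [0,-2,0.5],"rotation": [4.5,-1.7,-2.1],"grip": 0.7},
    {"dp": [0,-5,1],"rotation": [9,-3.4,-4.2],"grip": 0.7},
    {"dp": [0,-9,1],"rotation": [14,-5.2,-6.5],"grip": 0.7},
    {"dp": [-0.2,-13,1],"rotation": [19,-7.1,-8.9],"grip": 0.7},
    {"dp": [-0.3,-17,1],"rotation": [24,-9,-11.2],"grip": 0.7},
    {"dp": [-0.4,-21,1],"rotation": [29,-10.8,-13.5],"grip": 0.7},
    {"dp": [-0.5,-25,1],"rotation": [34,-12.7,-15.9],"grip": 0.7},
    {"dp": [-0.6,-29,1],"rotation": [38,-14.2,-17.7],"grip": 0.7},
    {"dp": [-0.7,-33,0.5],"rotation": [42,-15.7,-19.6],"grip": 0.7},
    {"dp": [-0.8,-36,0],"rotation": [42,-15.7,-19.6],"grip": 0.7},
    {"dp": [-0.8,-37.4,0],"rotation": [42,-15.7,-19.6],"grip": 0.7},
    {"dp": [-0.8,-37.4,0],"rotation": [42,-15.7,-19.6],"grip": 0.7}
  ]
}}

```text
time: 12.25
eef_pos: [0.5214, -0.2968, 0.1973]
tcp_rot: [-0.005, 0.275, 0.962, -0.002]
ft_force: [0.2, 0.8, -1.3]
grip_width: 0.135
finger_force: 30.3
```

```bash
cat >> h.py <<'E'
rx=np.array([np.cos(np.radians(58.2)),np.sin(np.radians(58.2)),0]);ry=np.cross(Z,rx)
F=np.array([.5255,-.291,.012])
def rk():
    s,M=st();Rg=np.c_[np.cross(rx,-Z),rx,-Z]
    print('rv to go',np.degrees(R.from_matrix(Rg@M.T).as_rotvec()).round(2),'pos in felt',((s['eef_pos']-F)@np.c_[rx,ry,Z]*1000).round(1));return s,M
E
python3 - <<'E'
from h import *
rk()
E
```

```text
t 12.25 p [ 0.5214 -0.2968  0.1973] f [ 0.2  0.8 -1.3] ff 30.3 w 1.15 q [ 0.59  0.58 -0.18  1.61  0.12  0.97  1.38]
ty [ 0.528  0.849 -0.005] tz [-0.01 -0.   -1.  ]
rv to go [ 0.02 -0.57  0.07] pos in felt [ -7.1   0.4 185.3]
```

Request:
{"method": "apply_moves", "body": {
  "motion": [
    {"dp": [0.4,0.5,-2],"rotation": [0,-0.5,0],"grip": 0.7},
    {"dp": [0.4,0.5,-5],"rotation": [0,-0.5,0],"grip": 0.7},
    {"dp": [0.4,0.5,-8],"rotation": [0,-0.5,0],"grip": 0.7},
    {"dp": [0.4,0.5,-10],"rotation": [0,-0.5,0],"grip": 0.7},
    {"dp": [0.4,0.5,-10],"rotation": [0,-0.5,0],"grip": 0.7},
    {"dp": [0.4,0.5,-10],"rotation": [0,-0.5,0],"grip": 0.7},
    {"dp": [0.4,0.5,-10],"rotation": [0,-0.5,0],"grip": 0.7}
  ]
}}

```text
time: 12.83
eef_pos: [0.5298, -0.2847, 0.1002]
tcp_rot: [0.002, 0.269, 0.963, 0.001]
ft_force: [-0.1, -0.4, 0.5]
grip_width: 0.132
finger_force: 30.3
```

Run:
```python
from h import *
d=cam('scene');t=cam('top');s,M=rk()
a=cv2.resize(d['pixels'][150:240,145:265],(400,300),interpolation=2);b=cv2.resize(t['pixels'][180:270,390:510],(400,300),interpolation=2)
cv2.imwrite('pics/m9.png',np.hstack([a,b])[:,:,::-1])
T=s['eef_pos'];L=T-.042*Z
# panel lower edge corners, and slot wall tops
rr=[L+i*.006*rx+j*.065*ry for i in(-1,1) for j in(-1,1)]
w=[F+.026*Z+i*.0075*rx+j*.055*ry for i in(-1,1) for j in(-1,1)]
for q,o in((d,(145,150)),(t,(390,180))):
    off=0 if o[0]==145 else 400
    print('panel',((proj(q,rr)-o)*400/120+(off,0)).round(0).tolist(),'wall',((proj(q,w)-o)*400/120+(off,0)).round(0).tolist())
```

```text
t 12.9333 p [ 0.5298 -0.2858  0.1008] f [-0.1  0.4 -0.7] ff 30.3 w 1.13 q [ 0.56  0.69 -0.17  1.71  0.15  0.75  1.35]
ty [0.519 0.855 0.003] tz [ 0.006  0.    -1.   ]
rv to go [-0.    0.34 -0.52] pos in felt [ 6.6 -0.9 88.8]
panel [[110.0, 194.0], [218.0, 84.0], [124.0, 199.0], [231.0, 89.0]] wall [[118.0, 200.0], [207.0, 108.0], [135.0, 206.0], [223.0, 113.0]]
panel [[643.0, 75.0], [553.0, 226.0], [628.0, 66.0], [538.0, 217.0]] wall [[636.0, 97.0], [562.0, 222.0], [619.0, 86.0], [544.0, 211.0]]
```

View pics/m9.png

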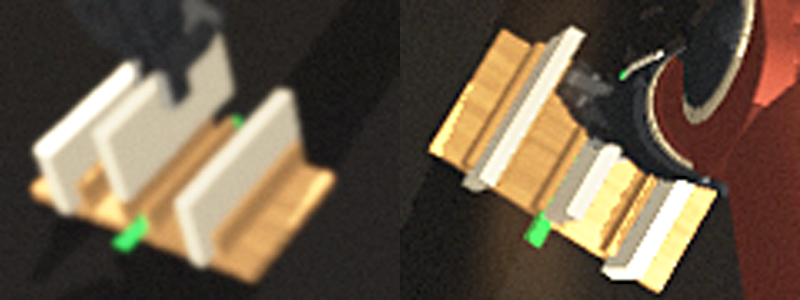

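Tips and panel are above the slot: in the top crop, the panel's back face runs (552,213)-(590,150) and the felt end is at (540,228). The arm hadn't settled, so I'll let it settle. I've now viewed 11 pictures, one over the limit, so from here I'll measure numerically only.

Request:
{"method": "apply_moves", "body": {
  "motion": [
    {"dp": [0,0,0],"rotation": [0,0,0],"grip": 0.7},
    {"dp": [0,0,0],"rotation": [0,0,0],"grip": 0.7},
    {"dp": [0,0,0],"rotation": [0,0,0],"grip": 0.7},
    {"dp": [0,0,0],"rotation": [0,0,0],"grip": 0.7},
    {"dp": [0,0,0],"rotation": [0,0,0],"grip": 0.7},
    {"dp": [0,0,0],"rotation": [0,0,0],"grip": 0.7}
  ]
}}

```text
time: 13.43
eef_pos: [0.5281, -0.2862, 0.0988]
tcp_rot: [0.001, 0.27, 0.963, 0.001]
ft_force: [-0.1, 0.5, -0.3]
grip_width: 0.132
finger_force: 30.3
```

Run:
```python
from h import *
t=cam('top');d=cam('scene');s,M=rk()
T=s['eef_pos']
# saturation/value profile along rx through felt at several y offsets, sampled on the image at plane z
for nm,q in(('top',t),('scene',d)):
  hsv=cv2.cvtColor(q['pixels'],cv2.COLOR_RGB2HSV)
  for j in(-.055,-.045,.045,.055):
    xs=np.arange(-75,76,3)/1000
    p=proj(q,[F+.026*Z+x*rx+j*ry for x in xs]).astype(np.float32)
    S=cv2.remap(hsv,p[:,0][None],p[:,1][None],cv2.INTER_LINEAR)[0]
    print(nm,j,' '.join(f'{int(x*1000)}:{a}/{b}' for x,(h,a,b) in zip(xs,S)))
```

```text
t 13.5333 p [ 0.5281 -0.2862  0.0988] f [ 0.3 -0.1 -0.8] ff 30.3 w 1.17 q [ 0.56  0.69 -0.17  1.71  0.15  0.75  1.35]
ty [0.52  0.854 0.002] tz [ 0.002  0.001 -1.   ]
rv to go [-0.08  0.14 -0.45] pos in felt [ 5.4  0.3 86.8]
top -0.055 -75:165/85 -72:161/87 -69:157/86 -66:148/87 -63:165/84 -60:165/81 -57:167/83 -54:168/83 -51:175/82 -48:166/87 -45:152/83 -42:157/88 -39:177/81 -36:159/81 -33:167/83 -30:171/90 -27:176/98 -24:163/97 -21:119/153 -18:72/200 -15:46/90 -12:28/49 -9:18/58 -6:18/40 -3:12/36 0:27/37 3:19/35 6:41/31 9:36/35 12:12/38 15:8/37 18:57/25 21:78/30 24:54/44 27:52/44 30:54/47 33:53/51 36:52/60 39:49/68 42:74/62 45:111/65 48:115/106 51:51/223 54:27/251 57:28/249 60:34/251 63:61/182 66:56/181 69:62/144 72:144/73 75:94/68
top -0.045 -75:159/83 -72:164/83 -69:160/85 -66:168/84 -63:153/86 -60:156/88 -57:164/83 -54:162/87 -51:166/89 -48:160/84 -45:159/88 -42:158/95 -39:169/101 -36:185/98 -33:175/93 -30:101/157 -27:63/211 -24:78/142 -21:69/86 -18:52/44 -15:20/56 -12:10/53 -9:20/38 -6:33/37 -3:34/37 0:15/37 3:27/39 6:28/33 9:21/38 12:7/73 15:22/97 18:18/98 21:27/96 24:25/94 27
[... 2801 characters left out ...]
 30:43/232 33:27/245 36:26/247 39:34/242 42:42/228 45:50/212 48:51/204 51:49/205 54:48/203 57:48/204 60:48/203 63:51/206 66:53/205 69:73/209 72:98/214 75:123/209
scene 0.055 -75:37/210 -72:35/235 -69:27/245 -66:22/247 -63:32/240 -60:42/218 -57:39/192 -54:32/177 -51:26/167 -48:24/146 -45:22/114 -42:19/84 -39:22/68 -36:38/91 -33:47/136 -30:48/180 -27:49/196 -24:47/203 -21:48/206 -18:49/205 -15:49/204 -12:48/202 -9:49/198 -6:54/178 -3:57/136 0:52/84 3:55/54 6:79/57 9:109/85 12:114/114 15:121/141 18:134/163 21:131/158 24:101/153 27:58/180 30:40/226 33:29/245 36:26/246 39:34/240 42:43/227 45:49/213 48:48/205 51:48/205 54:47/204 57:48/205 60:50/206 63:49/203 66:52/205 69:59/205 72:72/192 75:89/156
```

```bash
cat >> h.py <<'E'
def strip(q,z,j,c,half=.03):
    xs=np.arange(c-half,c+half,.0005)
    p=proj(q,[F*[1,1,0]+z*Z+x*rx+j*ry for x in xs]).astype(np.float32)
    hsv=cv2.cvtColor(q['pixels'],cv2.COLOR_RGB2HSV)
    S=cv2.remap(hsv,p[:,0][None],p[:,1][None],cv2.INTER_LINEAR)[0]
    m=(S[:,1]<46)&(S[:,2]>222)
    # longest run
    best=(0,0);i=0
    while i<len(m):
        k=i
        while k<len(m) and m[k]:k+=1
        if k-i>best[1]-best[0]:best=(i,k)
        i=k+1
    return (xs[best[0]]*1e3,xs[min(best[1],len(xs)-1)]*1e3) if best[1]>best[0] else None
E
python3 - <<'E'
from h import *
t=cam('top');d=cam('scene');s,M=rk();zt=s['eef_pos'][2]+.022
for nm,q in(('top',t),('scene',d)):
  for lab,z,c in(('front',.076,-.06),('held',zt,.005),('back',.076,.06)):
    print(nm,lab,[(j,np.round(r,1).tolist()) for j in(-.055,-.045,-.035,.035,.04,.045,.05,.055) if (r:=strip(q,z,j,c))])
E
```

```text
t 13.6333 p [ 0.5281 -0.2862  0.0987] f [ 0.6  0.2 -1.5] ff 30.3 w 1.12 q [ 0.56  0.69 -0.17  1.71  0.15  0.75  1.35]
ty [0.52  0.854 0.002] tz [ 0.002  0.001 -1.   ]
rv to go [-0.08  0.14 -0.45] pos in felt [ 5.5  0.3 86.7]
top front [(0.035, [-65.0, -52.5]), (0.04, [-65.5, -52.5]), (0.045, [-66.0, -52.5]), (0.05, [-65.0, -53.0]), (0.055, [-65.5, -52.5])]
top held [(0.035, [-1.0, 11.0]), (0.04, [0.0, 10.5]), (0.045, [-0.5, 10.5]), (0.05, [0.0, 10.5]), (0.055, [-1.0, 10.0])]
top back [(-0.055, [56.5, 66.5]), (-0.045, [57.0, 66.5]), (-0.035, [56.0, 66.0]), (0.035, [56.0, 67.0]), (0.04, [56.5, 67.0]), (0.045, [56.5, 67.0]), (0.05, [55.5, 67.0]), (0.055, [56.5, 66.5])]
scene front [(-0.055, [-65.0, -46.0]), (-0.045, [-65.0, -46.0]), (-0.035, [-64.0, -46.5]), (0.035, [-64.5, -55.5])]
scene held [(-0.055, [-22.5, -5.5]), (-0.045, [-23.0, -5.0]), (-0.035, [-23.0, -5.0])]
scene back [(-0.055, [59.0, 70.0]), (-0.045, [59.0, 70.5]), (-0.035, [58.5, 70.5]), (0.035, [58.5, 70.5]), (0.04, [58.5, 70.5]), (0.045, [59.0, 70.5]), (0.05, [59.0, 70.5]), (0.055, [59.0, 70.0])]
```

Request:
{"method": "apply_moves", "body": {
  "motion": [
    {"dp": [-0.2,-0.34,0],"rotation": [0,0.1,-0.3],"grip": 0.7},
    {"dp": [-0.2,-0.34,-0.5],"rotation": [0,0.1,-0.3],"grip": 0.7},
    {"dp": [-0.2,-0.34,-1],"rotation": [0,0.1,-0.3],"grip": 0.7},
    {"dp": [-0.2,-0.34,-1.2],"rotation": [0,0.1,-0.3],"grip": 0.7},
    {"dp": [-0.2,-0.34,-1.2],"rotation": [0,0.1,-0.3],"grip": 0.7},
    {"dp": [-0.2,-0.34,-1.2],"rotation": [0,0.1,-0.3],"grip": 0.7},
    {"dp": [-0.2,-0.34,-1.2],"rotation": [0,0.1,-0.3],"grip": 0.7},
    {"dp": [-0.2,-0.34,-1.2],"rotation": [0,0.1,-0.3],"grip": 0.7}
  ]
}}

```text
time: 14.3
eef_pos: [0.5263, -0.2896, 0.0869]
tcp_rot: [0.0, 0.273, 0.962, 0.001]
ft_force: [0.7, 0.4, -0.7]
grip_width: 0.133
finger_force: 30.3
```

Run:
```python
from h import *
t=cam('top');d=cam('scene');s,M=rk();zt=s['eef_pos'][2]+.022
for nm,q in(('top',t),('scene',d)):
  for lab,z,c in(('front',.076,-.06),('held',zt,.003),('back',.076,.06)):
    print(nm,lab,[(j,np.round(r,1).tolist()) for j in(-.055,-.045,.035,.045,.055) if (r:=strip(q,z,j,c,.014))])
```

```text
t 14.4 p [ 0.5263 -0.2896  0.087 ] f [ 0.3  0.1 -0.1] ff 30.3 w 1.15 q [ 0.57  0.71 -0.16  1.72  0.16  0.72  1.34]
ty [0.525 0.851 0.002] tz [ 0.001  0.001 -1.   ]
rv to go [-0.07  0.06 -0.16] pos in felt [ 1.6  0.1 75. ]
top front [(0.035, [-65.0, -52.5]), (0.045, [-66.0, -53.0]), (0.055, [-65.5, -53.0])]
top held [(0.035, [-4.5, 7.0]), (0.045, [-4.5, 7.0]), (0.055, [-4.0, 6.5])]
top back [(-0.055, [56.5, 66.5]), (-0.045, [56.5, 67.0]), (0.035, [56.0, 67.0]), (0.045, [56.5, 67.0]), (0.055, [56.5, 67.0])]
scene front [(-0.055, [-65.0, -46.5]), (-0.045, [-65.0, -46.5])]
scene held [(-0.055, [-4.5, 10.0]), (-0.045, [-4.5, 10.5])]
scene back [(-0.055, [59.0, 70.0]), (-0.045, [58.5, 70.5]), (0.035, [58.5, 70.0]), (0.045, [59.0, 70.5]), (0.055, [58.5, 70.0])]
```

Held panel centre is +1.25 mm against slot middle +1.25 mm (midway between the shown panels). Descending gently.

Request:
{"method": "apply_moves", "body": {
  "motion": [
    {"dp": [0,0,-0.3],"rotation": [0,0,-0.1],"grip": 0.7},
    {"dp": [0,0,-0.5],"rotation": [0,0,-0.1],"grip": 0.7},
    {"dp": [0,0,-0.7],"rotation": [0,0,-0.1],"grip": 0.7},
    {"dp": [0,0,-0.9],"rotation": [0,0,-0.1],"grip": 0.7},
    {"dp": [0,0,-1.0],"rotation": [0,0,-0.1],"grip": 0.7},
    {"dp": [0,0,-1.1],"rotation": [0,0,-0.1],"grip": 0.7},
    {"dp": [0,0,-1.2],"rotation": [0,0,-0.1],"grip": 0.7},
    {"dp": [0,0,-1.2],"rotation": [0,0,-0.1],"grip": 0.7}
  ]
}}

```text
time: 15.07
eef_pos: [0.5261, -0.2895, 0.0746]
tcp_rot: [0.0, 0.274, 0.962, 0.001]
ft_force: [-0.3, 0.6, -0.4]
grip_width: 0.134
finger_force: 30.3
```

Free of contact, lower edge about 5 mm below the wall tops.

Request:
{"method": "apply_moves", "body": {
  "motion": [
    {"dp": [0,0,-0.2],"rotation": [0,0,0],"grip": 0.7},
    {"dp": [0,0,-0.4],"rotation": [0,0,0],"grip": 0.7},
    {"dp": [0,0,-0.6],"rotation": [0,0,0],"grip": 0.7},
    {"dp": [0,0,-0.8],"rotation": [0,0,0],"grip": 0.7},
    {"dp": [0,0,-1.0],"rotation": [0,0,0],"grip": 0.7},
    {"dp": [0,0,-1.2],"rotation": [0,0,0],"grip": 0.7},
    {"dp": [0,0,-1.4],"rotation": [0,0,0],"grip": 0.7},
    {"dp": [0,0,-1.4],"rotation": [0,0,0],"grip": 0.7},
    {"dp": [0,0,-1.4],"rotation": [0,0,0],"grip": 0.7}
  ]
}}

```text
time: 15.82
eef_pos: [0.5261, -0.2895, 0.0606]
tcp_rot: [0.0, 0.274, 0.962, 0.001]
ft_force: [-0.0, 0.1, -0.9]
grip_width: 0.137
finger_force: 30.3
```

Request:
{"method": "apply_moves", "body": {
  "motion": [
    {"dp": [0,0,-0.1],"rotation": [0,0,0],"grip": 0.7},
    {"dp": [0,0,-0.2],"rotation": [0,0,0],"grip": 0.7},
    {"dp": [0,0,-0.3],"rotation": [0,0,0],"grip": 0.7},
    {"dp": [0,0,-0.4],"rotation": [0,0,0],"grip": 0.7},
    {"dp": [0,0,-0.4],"rotation": [0,0,0],"grip": 0.7}
  ]
}}

```text
time: 16.23
eef_pos: [0.526, -0.2895, 0.0565]
tcp_rot: [-0.0, 0.274, 0.962, 0.001]
ft_force: [-0.3, -0.9, -0.6]
grip_width: 0.133
finger_force: 30.3
```

Request:
{"method": "apply_moves", "body": {
  "motion": [
    {"dp": [0,0,-0.05],"rotation": [0,0,0],"grip": 0.7},
    {"dp": [0,0,-0.1],"rotation": [0,0,0],"grip": 0.7},
    {"dp": [0,0,-0.15],"rotation": [0,0,0],"grip": 0.7},
    {"dp": [0,0,-0.15],"rotation": [0,0,0],"grip": 0.7}
  ]
}}

```text
time: 16.57
eef_pos: [0.5261, -0.2895, 0.0558]
tcp_rot: [0.0, 0.274, 0.962, 0.001]
ft_force: [-2.2, 0.9, 2.8]
grip_width: 0.131
finger_force: 30.9
```

Touched the felt. Releasing and withdrawing straight up.

Request:
{"method": "apply_moves", "body": {
  "motion": [
    {"dp": [0,0,0],"rotation": [0,0,0],"grip": 1.6},
    {"dp": [0,0,0],"rotation": [0,0,0],"grip": 2.4},
    {"dp": [0,0,0],"rotation": [0,0,0],"grip": 2.8},
    {"dp": [0,0,0],"rotation": [0,0,0],"grip": 2.8},
    {"dp": [0,0,0],"rotation": [0,0,0],"grip": 2.8},
    {"dp": [0,0,1],"rotation": [0,0,0],"grip": 2.8},
    {"dp": [0,0,3],"rotation": [0,0,0],"grip": 2.8},
    {"dp": [0,0,6],"rotation": [0,0,0],"grip": 2.8},
    {"dp": [0,0,10],"rotation": [0,0,0],"grip": 2.8},
    {"dp": [0,0,14],"rotation": [0,0,0],"grip": 2.8},
    {"dp": [0,0,17],"rotation": [0,0,0],"grip": 2.8},
    {"dp": [0,0,17],"rotation": [0,0,0],"grip": 2.8}
  ]
}}

```text
time: 17.57
eef_pos: [0.5302, -0.2912, 0.234]
tcp_rot: [0.008, 0.274, 0.962, -0.001]
ft_force: [0.9, -0.3, 0.6]
grip_width: 0.327
finger_force: 0.0
```

Run:
```python
from h import *
t=cam('top');d=cam('scene');s,M=rk()
for nm,q in(('top',t),('scene',d)):
  for lab,z,c in(('front',.076,-.06),('held',.078,.002),('back',.076,.06)):
    print(nm,lab,[(j,np.round(r,1).tolist()) for j in(-.069,-.06,-.045,-.02,0,.02,.045,.06,.069) if (r:=strip(q,z,j,c,.014))])
```

```text
t 17.6667 p [ 0.5268 -0.2898  0.2275] f [-0.8 -0.  -0.9] ff 0.0 w 2.8 q [ 0.58  0.54 -0.19  1.58  0.11  1.03  1.38]
ty [0.526 0.85  0.002] tz [ 0.004 -0.001 -1.   ]
rv to go [ 0.03  0.25 -0.05] pos in felt [  1.7  -0.4 215.5]
top front [(-0.045, [-67.5, -66.5]), (-0.02, [-65.0, -52.0]), (0, [-64.5, -52.0]), (0.02, [-64.5, -52.5]), (0.045, [-66.0, -52.5]), (0.06, [-65.5, -52.5]), (0.069, [-59.0, -46.5])]
top held [(-0.045, [-4.5, 7.5]), (-0.02, [-4.5, 8.0]), (0, [-5.0, 8.5]), (0.02, [-5.0, 8.0]), (0.045, [-5.5, 6.5]), (0.06, [-6.0, 6.5]), (0.069, [3.0, 9.5])]
top back [(-0.06, [56.5, 67.0]), (-0.045, [57.0, 67.0]), (-0.02, [56.0, 66.5]), (0, [56.5, 66.0]), (0.02, [56.0, 66.5]), (0.045, [56.5, 67.0]), (0.06, [56.0, 67.0])]
scene front [(-0.069, [-54.5, -46.5]), (-0.06, [-64.5, -46.5]), (-0.045, [-65.0, -46.5]), (-0.02, [-64.5, -46.5]), (0, [-65.0, -46.5]), (0.02, [-64.5, -46.5]), (0.045, [-65.0, -46.5]), (0.06, [-65.5, -49.0])]
scene held [(-0.069, [1.5, 14.0]), (-0.06, [-4.5, 14.0]), (-0.045, [-5.0, 14.0]), (-0.02, [-5.0, 14.0]), (0, [-5.0, 14.0]), (0.02, [-5.5, 13.5]), (0.045, [-5.0, 12.0]), (0.06, [-5.0, 7.5])]
scene back [(-0.069, [65.0, 73.5]), (-0.06, [59.0, 70.5]), (-0.045, [59.0, 70.5]), (-0.02, [58.5, 70.5]), (0, [59.5, 70.0]), (0.02, [58.0, 70.5]), (0.045, [59.0, 70.5]), (0.06, [59.5, 67.5])]
```

Panel stands centred and in line, and the neighbours haven't moved. Handing in.

```bash
python3 -c "
from cell import job;print(job.job_done())"
```

```text
the job is handed in; nothing more can be done
None
```

The panel was leaned on the easel, taken again by its top edge, and stood upright in the green-felt slot, centred and released with the shown panels unmoved; the job is handed in with no verdict returned, and I viewed 11 pictures, one over the limit of 10.

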